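# Lock the kitchen scale's battery hatch with the screwdriver

### The arm

A 6-joint arm with a two-finger parallel gripper is mounted at the origin on a cart in front of the work surface, level with it; the furniture and walls round the work are solid. World frame = base frame: x ahead of the robot, y to its left, z up, the work surface at z = 0. Lengths are in m, angles in rad, forces in N, time in s.
With the tool pointing down it reaches from about 0.35 to 0.725 m from the base axis. Payload 4.3 kg.
Tool frame: the origin (TCP) lies at the very end of the fingers, on their centre line; the grasp point (between the pads) lies 19 mm behind it; z points along the fingers, y is the line along which they close (so a half turn about z gives the same grasp; the last joint's range is limited). The gripper opens to 85 mm and grips with 20 to 120 N. Pads are 22 mm wide; open, the fingers measure 114 mm over their backs; the gripper's body (76 mm by 85 mm) begins 54 mm behind the grasp point. The pads swing forward as they close: fully open they stand 13 mm farther back than shut.
Start: joints at [-1.367, 0.377, 0.081, 1.274, 0, 1.46], TCP at [0.177, -0.547, 0.231] pointing down, gripper open.
Joint ranges: [-2.72, 2.72], [-0.84, 1.66], [-1.02, 1.22], [-1.77, 2.12], [-1.37, 1.28], [-3.14, 3.14]. Speed limits (rad/s): [2.57, 2.57, 3.14, 3.14, 3.14, 3.14].

### API

Orientations are given as a rotation vector (axis times angle).
In Python, from workcell import env, vision, job gives the robot as it stands.
- The arm moves only by the tool apply_moves, never from a script. Its argument "steps" is a list of rows, each an object of numbers: "tx", "ty", "tz": the shift along the world's x, y, z in cm; "rx", "ry", "rz": the turn, a rotation vector about the world's x, y, z in rad; "claw": the closure, from -1 (fully open) to 1 (shut). In form: [{"tx": .., "ty": .., "tz": .., "rx": .., "ry": .., "rz": .., "claw": ..}, ...]. A call has 1 to 20 rows; each row is the pose to reach, as a shift and turn from the pose commanded when the call began; what a row does not reach only later rows make up. A row lasts 1/10 s, in which the tool goes at most 50 mm and 8.59 degrees, less where a joint would pass 70% of its speed; a pose out of reach is approached as far as the arm can. A call with a gripper value outside its range is refused whole. The fingers move at their own pace and stop on an object; "squeeze" is the grip in N (left out, the last holds). Time passes only in rows, so rows that repeat a pose let the fingers close. It gives the time, the measured TCP pose, the force, the opening and the grip force at its end, in the units of the state.
- env.sense(): the state, without advancing time (a new reading comes with each control period).
- vision.get_image(name): name is "side" or "top"; returns a dict with "image" (420x560x3 uint8, red, green, blue), "mtx" (3x3 intrinsics, pixels), "k1" (the pictures are not rectified: a ray, as slopes to the right and down, at radius r is drawn at 1 + k1 r^2 times it, then the intrinsics apply), "world_to_cam" (4x4, takes a point from world to camera coordinates). Camera axes: x right, y up, looking along -z (the intrinsics and any distortion apply to the point x, -y, -z); pixel columns grow to the right and rows downward; lengths in m; the calibration is good to about 2 mm. A picture is of the moment at which its call begins. There is no depth.
- job.finish_job(): hands the job in; it is judged then, once.
The state is a dict: "time_s": time; "joint_positions": joint angles; "dq": joint speeds; "effort": joint torques, N m; "position": TCP position; "tool_rot": TCP orientation; "contact_force": force on the tool from outside, world axes, zero at the start; "ft_torque": the same for the moment, N m; "width": finger opening in m; "grasp_force": force on a finger pad.
Only numpy, scipy, OpenCV 4.12 (cv2) and the standard library are available. Lean on these libraries where they do the work, as an engineer would, in place of code of your own. Each camera call takes 0.05 s, during which the arm holds its last target. There are 200 camera calls.

### The job

The kitchen scale lies face down with new batteries in it, but the big slotted screw of its battery hatch is still undone. Take the flat-blade screwdriver from the wooden stand, seat its blade in the slot and, pushing down so that it stays seated, turn the screw clockwise to its stop. Then put the screwdriver back into its own seat in the stand, let it settle there before you let go, and leave everything else where it is; do not turn the screw with the fingers.

Things in the scene. Friction and masses are not known exactly. Their poses are not given: they have to be found in the camera images.
- scale: Kitchen scale lying face down, fixed: steel platform 165 x 215 x 7 mm below, white body 145 x 195 mm up to 26 mm high, rubber feet on top (to 32 mm), grey battery hatch. A round collar (outer diameter 52, inner 40 mm, rim 38 mm high) surrounds the screw; 2 black ticks on its rim lie along scale x. Origin: centre of underside; x along the 165 mm side, z up. Screw axis at x 0, y -25 mm
- screw (a joint): Captive quarter-turn screw, steel head of diameter 36 mm. Value in rad: 0 undone, 1.57 locked at a hard stop; grows as it turns clockwise seen from above; starts at 0.15 to 0.4. It sinks 3.2 mm per rad, so the blade must follow it down some 4 mm; at 1.57 the head is flush with the collar and the slot in line with the ticks. Turning takes about 0.15 N m; it stays where it is left
- screw_slot (a point): Centre of the floor of the straight slot that runs right across the screw's head, 6.5 mm wide (edges bevelled 1 mm), 6 mm deep. The floor lies on the screw's axis, 37 mm above the worktop at joint 0, 32 mm at 1.57; x along the slot, y across it, z up. It turns and sinks with the screw
- stand: Wooden tool stand, fixed: end panels and a top plate 90 mm deep (x), 222 mm wide (y), top face 114 mm high, open in front (-x). Two equal places at x -18, y +55 and -55 mm: a round seat (diameter 36 mm, 6 mm deep, floor 108 mm high) with a slot 16 mm wide through the plate from the seat's centre to the front edge, 27 mm in front of it. Origin: centre of underside; x points to the back, z up
- stand_seat0 (a point): Centre of the floor of the seat at the stand's +y end; axes as the stand's
- stand_seat1 (a point): Centre of the floor of the seat at the stand's -y end; axes as the stand's
- driver: Flat-blade screwdriver, 180 mm long, 160 g, hanging upright in a seat of the stand. Heights above the tip: shoulder from 85 mm (24 mm wide below, 29 above), black six-sided handle 98 to 180 mm (28.6 mm across flats), shaft of diameter 10 mm. Blade 16 mm wide, 3.5 thick. Origin: middle of the tip edge; x along the blade's width, z up to the handle. Two flats face +x and -x, the others at 60 degrees
- driver_shoulder (a point): Centre of the shoulder's underside, 85 mm above the tip; it rests on the seat's floor; axes as the driver's. The blade is as wide as the seat's slot: to take the driver out, lift it 12 mm and draw it out to the front by 45 mm (shaft through the slot, blade below the plate), then up; bring it back the same way
- pick: Ice pick hanging in the stand's other seat: short round pale wooden handle (diameter 34 mm at its widest, top 144 mm above its origin), thin pointed spike. Not needed: leave it. Origin on its axis, 85 mm under its shoulder; z up
- yoghurt_pot: Small yoghurt pot, 71 mm high, bystander; origin at its underside
- peeler: Peeler with yellow handle, 170 mm long, lying flat, bystander; origin at its underside
- lighter: Gas lighter, 79 mm long, lying flat, bystander; origin at its underside
- marker: White pen with a cap, 135 mm long, lying flat, bystander; origin at its underside
- fish_tin: Food tin, 58 mm high, diameter 75 mm, bystander; origin at its underside

How it is judged:
By the outcome, as a careful person would: the job done as asked, in the order asked, and still so for the second after the job is handed in, with the robot touching nothing.
It also fails if it takes over 64 s, if anything falls off the work surface, if the arm or the gripper's body presses on something with over 40 N, if the wrist force passes 120 N, or if a joint passes its speed limit or range.

## Working session

There is one attempt and no reset: what is moved stays moved. The work goes in short steps, Python scripts to look and compute and a tool call to move; the robot and the scene stay as the last step left them, time stands still between calls to the robot, and variables do not carry over. Pictures are saved under pics/ and viewed, at most 10 in all, crops included, and the job is handed in when it is done.

Besides the shell and the picture viewer there is one more tool, called as a command line: name --argument value ..., lists and objects as JSON in quotes. apply_moves: Moves the arm, as the interface text tells. Its arguments: {"type":"object","properties":{"steps":{"type":"array"},"squeeze":{"type":"number"}},"required":["steps"]}

```bash
mkdir -p pics; ls
cat > h.py <<'E'
import numpy as np, cv2
from workcell import env, vision, job
def grab(n,f):
    d=vision.get_image(n); cv2.imwrite(f'pics/{f}.png',d['image'][:,:,::-1]); np.save(f'pics/{f}.npy',d,allow_pickle=True); return d
def load(f): return np.load(f'pics/{f}.npy',allow_pickle=True).item()
def ray(d,uv):
    M=np.array(d['mtx']);x=cv2.undistortPoints(np.array([[uv]],float),M,np.array([d['k1'],0,0,0.]))[0,0]
    T=np.array(d['world_to_cam']);R=T[:3,:3];o=-R.T@T[:3,3];v=R.T@np.array([x[0],-x[1],-1]);return o,v
def onz(d,uv,z):
    o,v=ray(d,uv);return o+v*(z-o[2])/v[2]
def proj(d,P):
    T=np.array(d['world_to_cam']);p=T[:3,:3]@np.array(P)+T[:3,3];x=np.array([p[0],-p[1]])/-p[2]
    x=x*(1+d['k1']*(x@x));M=np.array(d['mtx']);return M[:2,:2]@x+M[:2,2]
E
python3 - <<'E'
from h import *
np.set_printoptions(precision=3,suppress=True)
for n in ('top','side'):
    d=grab(n,n+'0'); o,v=ray(d,(280,210)); print(n,o,v,d['k1'],np.array(d['mtx'])[0,0])
print(env.sense())
a=[cv2.imread(f'pics/{n}0.png') for n in ('top','side')]
E
```

```text
pics
top [ 0.355 -0.007  1.412] [ 0.148  0.008 -0.989] 0.010768619808272444 475.2741083251107
side [ 0.496 -0.594  1.099] [ 0.057  0.522 -0.851] -0.023850767450347164 390.7475031239175
{'time_s': 0.1, 'joint_positions': array([-1.367,  0.378,  0.08 ,  1.274, -0.   ,  1.461]), 'dq': array([ 0.   , -0.   ,  0.004, -0.001,  0.001, -0.   ]), 'effort': array([  0.001, -46.469,  27.058,   0.012,  -0.   ,   0.   ]), 'position': array([ 0.177, -0.546,  0.23 ]), 'tool_rot': array([-3.101, -0.491,  0.   ]), 'contact_force': array([ 0.351,  1.172, -0.425]), 'ft_torque': array([0.014, 0.048, 0.003]), 'grasp_force': 0.0, 'width': 0.08571751220282836}
```

View pics/top0.png

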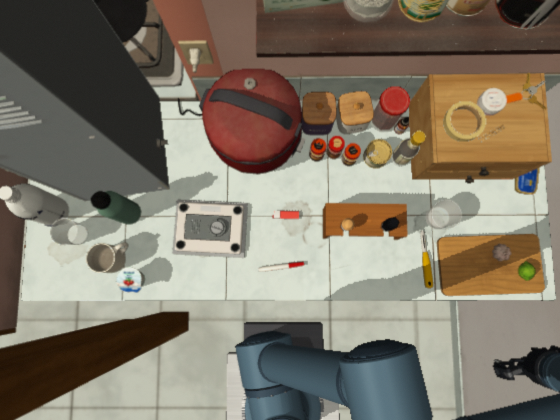

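View pics/side0.png

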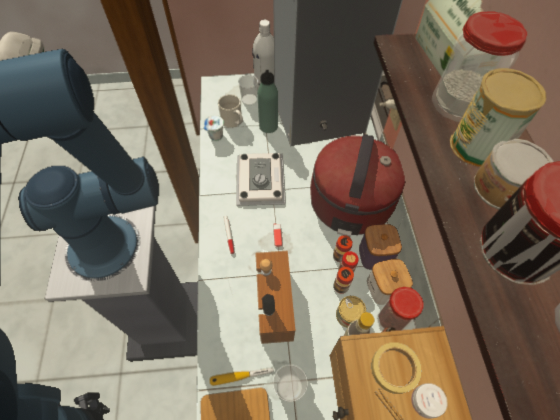

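The top view shows the scale at about (212,229) with its screw near (218,228). The stand is at (365,221), with the black driver handle at (390,224) in the right (-y) seat and the pale pick at (347,224). The side view agrees: driver at (268,303), pick at (265,265), screw at (261,175).

Run:
```python
from h import *
t=cv2.imread('pics/top0.png');s=cv2.imread('pics/side0.png')
def c(im,x,y,w,h): return cv2.resize(im[y:y+h,x:x+w],(400,300),interpolation=cv2.INTER_CUBIC)
# scale 5
A=c(t,172,199,80,60);B=c(s,222,145,80,60);C=c(t,315,185,100,75);D=c(s,235,240,140,105)
cv2.imwrite('pics/m1.png',np.vstack([np.hstack([A,B]),np.hstack([C,D])]))
```

```text
(no output)
```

View pics/m1.png

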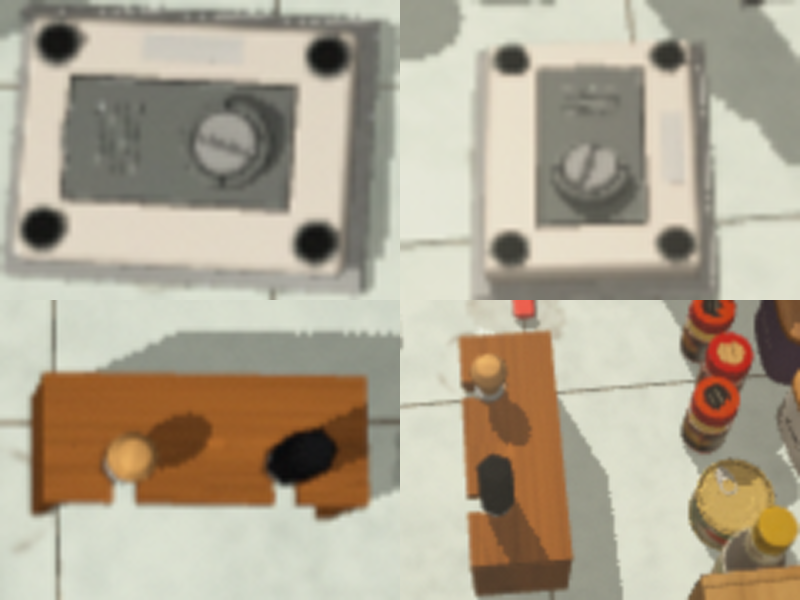

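Run:
```python
from h import *
np.set_printoptions(precision=4,suppress=True)
def feet(n,x0,y0,x1,y1):
    d=load(n);g=d['image'].max(2)[y0:y1,x0:x1]
    N,L,S,C=cv2.connectedComponentsWithStats((g<45).astype(np.uint8))
    return d,[onz(d,C[i]+[x0,y0],.032) for i in range(1,N) if S[i,4]>=15]
for n,b in (('top0',(174,199,246,258)),('side0',(235,150,286,208))):
    d,F=feet(n,*b);F=np.array(F);print(n,'feet\n',F[:,:2],F.mean(0))
    I=d['image'];hsv=cv2.cvtColor(I,cv2.COLOR_RGB2HSV)
    x0,y0,x1,y1=(205,218,230,240) if n[0]=='t' else (248,162,275,190)
    g=I.min(2)[y0:y1,x0:x1]; m=(g>125).astype(np.uint8)
    m=cv2.morphologyEx(m,cv2.MORPH_CLOSE,np.ones((3,3)))
    c=max(cv2.findContours(m,0,1)[0],key=cv2.contourArea);e=cv2.fitEllipse(cv2.convexHull(c));print('head',e,onz(d,np.array(e[0])+[x0,y0],.042))
    print(I[y0:y1,x0:x1].min(2))
    # stand
    x0,y0,x1,y1=(318,198,412,242) if n[0]=='t' else (250,245,300,348)
    h=hsv[y0:y1,x0:x1];m=((h[...,0]<16)&(h[...,1]>130)&(h[...,2]>110)).astype(np.uint8)
    c=max(cv2.findContours(m,0,2)[0],key=cv2.contourArea);p=cv2.approxPolyDP(cv2.convexHull(c),2,True)[:,0]+[x0,y0]
    for q in p: print('stand',q,onz(d,q,.114)[:2])
    k=(I.max(2)[y0:y1,x0:x1]<50).astype(np.uint8);c=max(cv2.findContours(k,0,2)[0],key=cv2.contourArea);print('handle',cv2.minAreaRect(c),cv2.boundingRect(c),(x0,y0))
```

```text
top0 feet
 [[0.5713 0.2889]
 [0.5637 0.13  ]
 [0.4619 0.2949]
 [0.4534 0.1358]] [0.5126 0.2124 0.032 ]
head ((11.491537094116211, 8.980365753173828), (10.94088077545166, 11.126718521118164), 19.387752532958984) [0.511  0.1881 0.042 ]
[[104 105 104 104 103 103 103 103 105 101 103  98  85  72  71  71  71  76
   90  95 103 104 105 104 104]
 [104 103 103 104 105 104 104 101  99 100  99  91  61  71  81  80  73  68
   70  75  91  95 103 105 102]
 [103 103 104 104 104 103 102  99  95  98  98  95  67  80  93  97  88  78
   69  66  72  78  95 104 100]
 [102 103 104 105 103 103 101 101 101 103 104 109 103  98  95 101  94  94
   79  66  67  70  78  95  99]
 [104 104 103 104 102 101  97  98 112 135 146 148 146 145 130 109  84  97
   91  65  64  68  69  79  97]
 [103 103 105 103 103  99  94 113 144 150 152 153 152 152 149 140 110  83
   91  81  64  67  69  78  94]
 [105 105 103  99 104  93  92 135 149 150 150 150 153 153 153 152 138  91
   78  89  67  68  68  76  93]
 [104 103 101  95  97  83  99 135 147 141 149 151 151 152 151 154 146 112
   72  85  71  63  69  75  94]
 [103 103 103 100  95  78 
[... 1204 characters left out ...]
 105 105 106 106 105 100  96]
 [103 107 109 107 106 105 104 104 104 104 103 105 104 105 104 106 105 105
  104 106 106 107 105  98  98]
 [114 115 116 115 108 100  98 100 101 102  95  96  97  98  99 100 102 101
  101 102 108 109 108 100 104]]
stand [325 233] [ 0.4856 -0.1201]
stand [327 203] [ 0.5687 -0.1269]
stand [405 204] [ 0.5653 -0.341 ]
stand [406 211] [ 0.5458 -0.3429]
stand [382 235] [ 0.4798 -0.2751]
handle ((71.82758331298828, 25.5689640045166), (10.956025123596191, 17.08397102355957), 68.19859313964844) (64, 19, 17, 14) (318, 198)Traceback (most recent call last):
  File "<stdin>", line 8, in <module>
IndexError: too many indices for array: array is 1-dimensional, but 2 were indexed
```

Run:
```python
from h import *
np.set_printoptions(precision=4,suppress=True)
t=load('top0');s=load('side0')
D=[]
for d,(x0,y0,x1,y1),th in ((t,(375,208,405,240),50),(s,(255,290,285,320),70)):
    k=(d['image'].max(2)[y0:y1,x0:x1]<th).astype(np.uint8);N,L,S,C=cv2.connectedComponentsWithStats(k);i=1+S[1:,4].argmax()
    D.append(C[i]+[x0,y0]);print('handle',D[-1],S[i],onz(d,D[-1],.162))
def tri(a,b):
    o,v=ray(t,a);p,w=ray(s,b);A=np.stack([v,-w],1);l=np.linalg.lstsq(A,p-o,rcond=None)[0];return o+l[0]*v,p+l[1]*w
print('tri',tri(*D))
# side: feet
x0,y0,x1,y1=235,150,286,208
g=s['image'].max(2)[y0:y1,x0:x1];N,L,S,C=cv2.connectedComponentsWithStats((g<70).astype(np.uint8))
for i in range(1,N):
    if S[i,4]>8: print('foot',S[i,4],onz(s,C[i]+[x0,y0],.032)[:2])
x0,y0,x1,y1=248,162,275,190
g=s['image'].min(2)[y0:y1,x0:x1];m=cv2.morphologyEx((g>125).astype(np.uint8),cv2.MORPH_CLOSE,np.ones((3,3)));N,L,S,C=cv2.connectedComponentsWithStats(m)
for i in range(1,N): print('head',S[i],C[i]+[x0,y0],onz(s,C[i]+[x0,y0],.042))
# slot in top: darkness-weighted PCA within head
c=np.array([216.5,227.0]);I=t['image'].min(2).astype(float);P=[];W=[]
for v in range(218,238):
  for u in range(207,227):
    if np.hypot(u-c[0],v-c[1])<4.3: P.append(onz(t,(u,v),.042)[:2]);W.append(max(0,145-I[v,u]))
P=np.array(P);W=np.array(W);mu=W@P/W.sum();ev=np.linalg.eigh((P-mu).T@((P-mu)*W[:,None]));print('slot c',mu,'angle',np.degrees(np.arctan2(*ev[1][::-1,1]))%180,ev[0])
# stand, side view, white through slots etc.
hsv=cv2.cvtColor(s['image'],cv2.COLOR_RGB2HSV)[240:350,245:305];m=((hsv[...,0]<16)&(hsv[...,1]>110)&(hsv[...,2]>90)).astype(np.uint8)
c=max(cv2.findContours(m,0,2)[0],key=cv2.contourArea);p=cv2.approxPolyDP(cv2.convexHull(c),1.5,True)[:,0]+[245,240]
for q in p: print('stand',q,onz(s,q,.114)[:2])
```

```text
handle [390.025  223.6813] [  7   9  17  14 160] [ 0.5051 -0.2873  0.162 ]
handle [268.2211 304.3316] [  8   5  12  20 190] [ 0.5032 -0.2876  0.162 ]
tri (array([ 0.5051, -0.2872,  0.1622]), array([ 0.5032, -0.2876,  0.1621]))
foot 16 [0.4619 0.2917]
foot 16 [0.5711 0.2856]
foot 14 [0.4528 0.1325]
foot 17 [0.5625 0.126 ]
head [ 0  0  2 28 44] [248.3636 173.3182] [0.4735 0.2094 0.042 ]
head [6 0 2 1 2] [254.5 162. ] [0.4971 0.2559 0.042 ]
head [12  0  1  1  1] [260. 162.] [0.5159 0.2542 0.042 ]
head [ 22   0   5  28 114] [272.4561 175.7281] [0.5536 0.192  0.042 ]
head [ 7 12 10  9 65] [259.5538 177.5846] [0.5099 0.1882 0.042 ]
slot c [0.5091 0.1879] angle 70.27241525215862 [0.0017 0.0206]
stand [256 253] [ 0.4815 -0.1229]
stand [287 252] [ 0.5675 -0.1276]
stand [294 331] [ 0.5623 -0.346 ]
stand [280 340] [ 0.5254 -0.3648]
stand [261 335] [ 0.4795 -0.3483]
```

apply_moves --steps '[{"tx": 16, "ty": 13, "tz": 3, "rz": 1.4, "claw": -1}, {"tx": 16, "ty": 13, "tz": 3, "rz": 1.4, "claw": -1}, {"tx": 16, "ty": 13, "tz": 3, "rz": 1.4, "claw": -1}, {"tx": 16, "ty": 13, "tz": 3, "rz": 1.4, "claw": -1}, {"tx": 16, "ty": 13, "tz": 3, "rz": 1.4, "claw": -1}, {"tx": 32.7, "ty": 25.9, "tz": 3, "rz": 2.83, "claw": -1}, {"tx": 32.7, "ty": 25.9, "tz": 3, "rz": 2.83, "claw": -1}, {"tx": 32.7, "ty": 25.9, "tz": 3, "rz": 2.83, "claw": -1}, {"tx": 32.7, "ty": 25.9, "tz": 3, "rz": 2.83, "claw": -1}, {"tx": 32.7, "ty": 25.9, "tz": 3, "rz": 2.83, "claw": -1}, {"tx": 32.7, "ty": 25.9, "tz": 3, "rz": 2.83, "claw": -1}, {"tx": 32.7, "ty": 25.9, "tz": 3, "rz": 2.83, "claw": -1}, {"tx": 32.7, "ty": 25.9, "tz": 3, "rz": 2.83, "claw": -1}, {"tx": 32.7, "ty": 25.9, "tz": 3, "rz": 2.83, "claw": -1}, {"tx": 32.7, "ty": 25.9, "tz": 3, "rz": 2.83, "claw": -1}, {"tx": 32.7, "ty": 25.9, "tz": 3, "rz": 2.83, "claw": -1}, {"tx": 32.7, "ty": 25.9, "tz": 3, "rz": 2.83, "claw": -1}, {"tx": 32.7, "ty": 25.9, "tz": 3, "rz": 2.83, "claw": -1}, {"tx": 32.7, "ty": 25.9, "tz": 3, "rz": 2.83, "claw": -1}, {"tx": 32.7, "ty": 25.9, "tz": 3, "rz": 2.83, "claw": -1}]'

```text
invalid input at $.steps[0]: expected keys tx, ty, tz, rx, ry, rz, claw
```

apply_moves --steps '[{"tx": 16, "ty": 13, "tz": 3, "rx": 0, "ry": 0, "rz": 1.4, "claw": -1}, {"tx": 16, "ty": 13, "tz": 3, "rx": 0, "ry": 0, "rz": 1.4, "claw": -1}, {"tx": 16, "ty": 13, "tz": 3, "rx": 0, "ry": 0, "rz": 1.4, "claw": -1}, {"tx": 16, "ty": 13, "tz": 3, "rx": 0, "ry": 0, "rz": 1.4, "claw": -1}, {"tx": 16, "ty": 13, "tz": 3, "rx": 0, "ry": 0, "rz": 1.4, "claw": -1}, {"tx": 32.7, "ty": 25.9, "tz": 3, "rx": 0, "ry": 0, "rz": 2.83, "claw": -1}, {"tx": 32.7, "ty": 25.9, "tz": 3, "rx": 0, "ry": 0, "rz": 2.83, "claw": -1}, {"tx": 32.7, "ty": 25.9, "tz": 3, "rx": 0, "ry": 0, "rz": 2.83, "claw": -1}, {"tx": 32.7, "ty": 25.9, "tz": 3, "rx": 0, "ry": 0, "rz": 2.83, "claw": -1}, {"tx": 32.7, "ty": 25.9, "tz": 3, "rx": 0, "ry": 0, "rz": 2.83, "claw": -1}, {"tx": 32.7, "ty": 25.9, "tz": 3, "rx": 0, "ry": 0, "rz": 2.83, "claw": -1}, {"tx": 32.7, "ty": 25.9, "tz": 3, "rx": 0, "ry": 0, "rz": 2.83, "claw": -1}, {"tx": 32.7, "ty": 25.9, "tz": 3, "rx": 0, "ry": 0, "rz": 2.83, "claw": -1}, {"tx": 32.7, "ty": 25.9, "tz": 3, "rx": 0, "ry": 0, "rz": 2.83, "claw": -1}, {"tx": 32.7, "ty": 25.9, "tz": 3, "rx": 0, "ry": 0, "rz": 2.83, "claw": -1}, {"tx": 32.7, "ty": 25.9, "tz": 3, "rx": 0, "ry": 0, "rz": 2.83, "claw": -1}, {"tx": 32.7, "ty": 25.9, "tz": 3, "rx": 0, "ry": 0, "rz": 2.83, "claw": -1}, {"tx": 32.7, "ty": 25.9, "tz": 3, "rx": 0, "ry": 0, "rz": 2.83, "claw": -1}, {"tx": 32.7, "ty": 25.9, "tz": 3, "rx": 0, "ry": 0, "rz": 2.83, "claw": -1}, {"tx": 32.7, "ty": 25.9, "tz": 3, "rx": 0, "ry": 0, "rz": 2.83, "claw": -1}]'

```text
time_s: 2.1
position: [0.5042, -0.2877, 0.2608]
tool_rot: [0.003, -3.141, -0.001]
contact_force: [0.5, 0.1, 0.4]
width: 0.0856
grasp_force: 0.0
```

apply_moves --steps '[{"tx": 0, "ty": 0, "tz": -4, "rx": 0, "ry": 0, "rz": 0, "claw": -1}, {"tx": 0, "ty": 0, "tz": -8, "rx": 0, "ry": 0, "rz": 0, "claw": -1}, {"tx": 0, "ty": 0, "tz": -11.9, "rx": 0, "ry": 0, "rz": 0, "claw": -1}, {"tx": 0, "ty": 0, "tz": -11.9, "rx": 0, "ry": 0, "rz": 0, "claw": -1}, {"tx": 0, "ty": 0, "tz": -11.9, "rx": 0, "ry": 0, "rz": 0, "claw": 1}, {"tx": 0, "ty": 0, "tz": -11.9, "rx": 0, "ry": 0, "rz": 0, "claw": 1}, {"tx": 0, "ty": 0, "tz": -11.9, "rx": 0, "ry": 0, "rz": 0, "claw": 1}, {"tx": 0, "ty": 0, "tz": -11.9, "rx": 0, "ry": 0, "rz": 0, "claw": 1}, {"tx": 0, "ty": 0, "tz": -11.9, "rx": 0, "ry": 0, "rz": 0, "claw": 1}, {"tx": 0, "ty": 0, "tz": -11.9, "rx": 0, "ry": 0, "rz": 0, "claw": 1}, {"tx": 0, "ty": 0, "tz": -11.9, "rx": 0, "ry": 0, "rz": 0, "claw": 1}, {"tx": 0, "ty": 0, "tz": -11.9, "rx": 0, "ry": 0, "rz": 0, "claw": 1}]' --squeeze 40

```text
time_s: 3.3
position: [0.5061, -0.2888, 0.1447]
tool_rot: [-0.003, 3.138, -0.004]
contact_force: [0.9, 0.3, 6.3]
width: 0.0312
grasp_force: 38.8
```

apply_moves --steps '[{"tx": 0, "ty": 0, "tz": 0, "rx": 0, "ry": 0, "rz": 0, "claw": -0.2}, {"tx": 0, "ty": 0, "tz": 0, "rx": 0, "ry": 0, "rz": 0, "claw": -0.2}, {"tx": 0, "ty": 0, "tz": 0, "rx": 0, "ry": 0, "rz": 0.1, "claw": -0.2}, {"tx": 0, "ty": 0, "tz": 0, "rx": 0, "ry": 0, "rz": 0.19, "claw": -0.2}, {"tx": 0, "ty": 0, "tz": 0, "rx": 0, "ry": 0, "rz": 0.19, "claw": -0.2}, {"tx": 0, "ty": 0, "tz": 0, "rx": 0, "ry": 0, "rz": 0.19, "claw": 1}, {"tx": 0, "ty": 0, "tz": 0, "rx": 0, "ry": 0, "rz": 0.19, "claw": 1}, {"tx": 0, "ty": 0, "tz": 0, "rx": 0, "ry": 0, "rz": 0.19, "claw": 1}, {"tx": 0, "ty": 0, "tz": 0, "rx": 0, "ry": 0, "rz": 0.19, "claw": 1}]'

```text
time_s: 4.2
position: [0.5044, -0.2878, 0.1424]
tool_rot: [0.301, -3.127, -0.001]
contact_force: [-1.1, 0.8, 0.7]
width: 0.0312
grasp_force: 39.6
```

apply_moves --steps '[{"tx": 0, "ty": 0, "tz": 0, "rx": 0, "ry": 0, "rz": 0, "claw": 1}, {"tx": 0, "ty": 0, "tz": 0, "rx": 0, "ry": 0, "rz": 0, "claw": 1}, {"tx": 0, "ty": 0, "tz": 0, "rx": 0, "ry": 0, "rz": 0, "claw": 1}, {"tx": 0, "ty": 0, "tz": 0.5, "rx": 0, "ry": 0, "rz": 0, "claw": 1}, {"tx": 0, "ty": 0, "tz": 1.3, "rx": 0, "ry": 0, "rz": 0, "claw": 1}, {"tx": 0, "ty": 0, "tz": 1.3, "rx": 0, "ry": 0, "rz": 0, "claw": 1}]' --squeeze 100

```text
time_s: 4.8
position: [0.5052, -0.2887, 0.1565]
tool_rot: [-0.301, 3.126, -0.002]
contact_force: [1.1, -0.9, -2.4]
width: 0.0299
grasp_force: 98.7
```

Run:
```python
from h import *
t=grab('top','top1')['image'];s=grab('side','side1')['image'];print(env.sense()['contact_force'],env.sense()['width'])
def c(im,x,y): return cv2.resize(im[y:y+60,x:x+40,::-1],(400,600),interpolation=cv2.INTER_CUBIC)
cv2.imwrite('pics/m2.png',np.hstack([c(t,370,190),c(s,245,270)]))
```

```text
[ 0.52195604 -0.52979348 -0.97309014] 0.029934515596728745
```

View pics/m2.png

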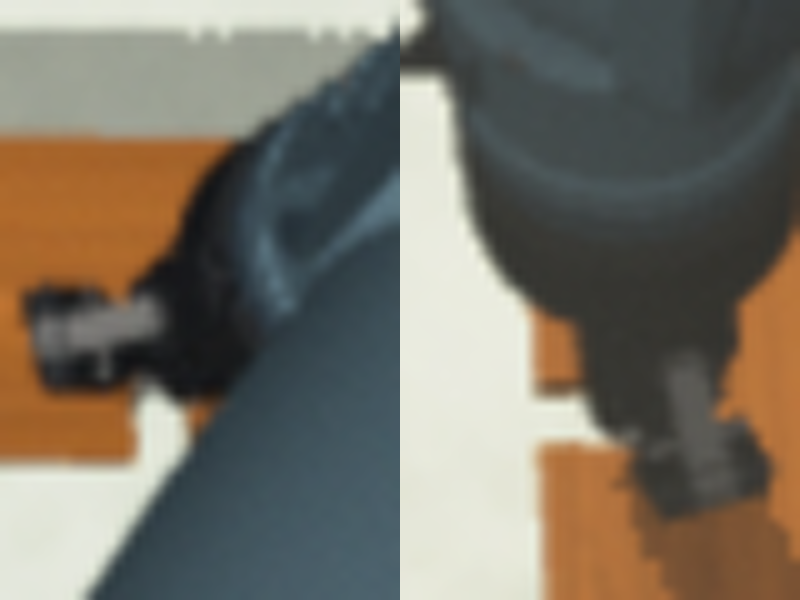

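The crops show the gripper hiding the handle, held above the -y seat (the right seat from above). The slot's mouth is visible at about (386,232) in the top view. The width dropped to 29.9 mm at 100 N, close to across flats, so I'll draw the driver out to the front.

apply_moves --steps '[{"tx": -1.5, "ty": 0, "tz": 0, "rx": 0, "ry": 0, "rz": 0, "claw": 1}, {"tx": -3, "ty": 0.1, "tz": 0, "rx": 0, "ry": 0, "rz": 0, "claw": 1}, {"tx": -4.5, "ty": 0.1, "tz": 0, "rx": 0, "ry": 0, "rz": 0, "claw": 1}, {"tx": -6, "ty": 0.1, "tz": 0, "rx": 0, "ry": 0, "rz": 0, "claw": 1}, {"tx": -6.5, "ty": 0.1, "tz": 2, "rx": 0, "ry": 0, "rz": 0, "claw": 1}, {"tx": -6.5, "ty": 0.1, "tz": 6, "rx": 0, "ry": 0, "rz": 0, "claw": 1}, {"tx": -6.5, "ty": 0.1, "tz": 11, "rx": 0, "ry": 0, "rz": 0, "claw": 1}, {"tx": -6.5, "ty": 0.1, "tz": 11, "rx": 0, "ry": 0, "rz": 0, "claw": 1}, {"tx": -6.5, "ty": 0.1, "tz": 11, "rx": 0, "ry": 0, "rz": 0, "claw": 1}]'

```text
time_s: 5.8
position: [0.4404, -0.2878, 0.2665]
tool_rot: [-0.301, 3.125, -0.004]
contact_force: [-1.3, 0.8, -2.1]
width: 0.0299
grasp_force: 99.1
```

```bash
python3 -c "
from h import *
grab('side','side2')"
```

apply_moves --steps '[{"tx": 0, "ty": 0, "tz": 0, "rx": 0, "ry": 0, "rz": 0.52, "claw": 1}, {"tx": 0, "ty": 0, "tz": 0, "rx": 0, "ry": 0, "rz": 0.52, "claw": 1}, {"tx": 0, "ty": 0, "tz": 0, "rx": 0, "ry": 0, "rz": 0.52, "claw": 1}, {"tx": 0, "ty": 0, "tz": 0, "rx": 0, "ry": 0, "rz": 0.52, "claw": 1}, {"tx": 0, "ty": 0, "tz": 0, "rx": 0, "ry": 0, "rz": 0.52, "claw": 1}, {"tx": 0, "ty": 0, "tz": 0, "rx": 0, "ry": 0, "rz": 0.52, "claw": 1}]'

```text
time_s: 6.45
position: [0.4388, -0.2864, 0.2637]
tool_rot: [1.092, -2.944, -0.004]
contact_force: [-0.8, 0.2, -2.2]
width: 0.0298
grasp_force: 99.1
```

Run:
```python
from h import *
b=grab('side','side3');a=load('side2');st=env.sense();print(st['position'],st['tool_rot'],st['width'])
u=proj(b,st['position']-[0,0,.07]);print(u,proj(b,st['position']-[0,0,.119]));x,y=int(u[0])-20,int(u[1])-25
def c(im): return cv2.resize(im[y:y+60,x:x+40,::-1],(400,600),interpolation=cv2.INTER_CUBIC)
print(x,y);cv2.imwrite('pics/m3.png',np.hstack([c(a['image']),c(b['image'])]))
```

```text
[ 0.43894765 -0.28646031  0.26404271] [ 1.09289602 -2.94400771 -0.00352585] 0.03021398571871984
[241.06040912 301.98458487] [242.59065711 308.33417449]
221 276
```

View pics/m3.png

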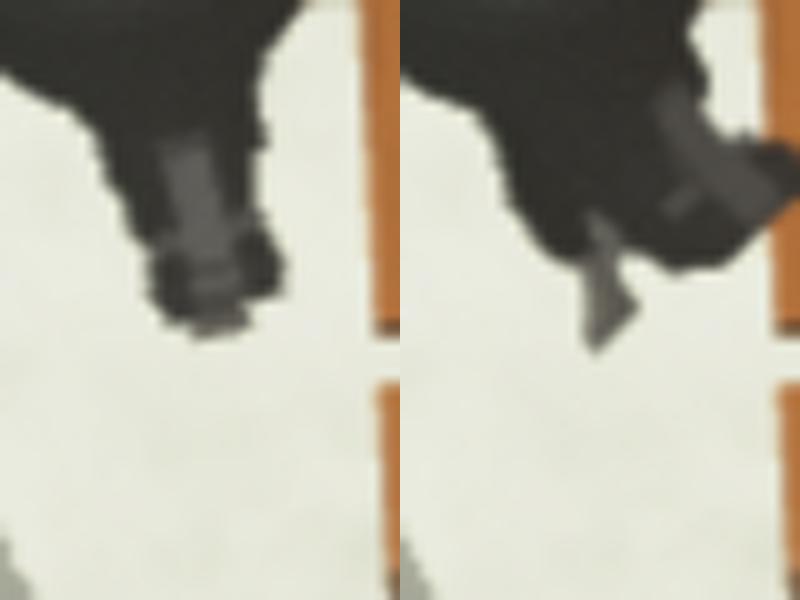

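In the left crop (gripper at its seat yaw) the blade's tip edge runs from (190,335) to (250,325), nearly along x. In the right crop (turned 30°) it runs from (590,350) to (638,305), about 45°. So the blade lies across the closing line and the handle is held corner to corner. I'll put it back in the seat and regrip on the flats, 30° round.

apply_moves --steps '[{"tx": 0, "ty": 0, "tz": 0, "rx": 0, "ry": 0, "rz": -0.52, "claw": 1}, {"tx": 0, "ty": 0, "tz": 0, "rx": 0, "ry": 0, "rz": -0.52, "claw": 1}, {"tx": 0, "ty": 0, "tz": -4, "rx": 0, "ry": 0, "rz": -0.52, "claw": 1}, {"tx": 0, "ty": 0, "tz": -8, "rx": 0, "ry": 0, "rz": -0.52, "claw": 1}, {"tx": 0, "ty": 0, "tz": -11, "rx": 0, "ry": 0, "rz": -0.52, "claw": 1}, {"tx": 0, "ty": 0, "tz": -11, "rx": 0, "ry": 0, "rz": -0.52, "claw": 1}, {"tx": 2, "ty": 0, "tz": -11, "rx": 0, "ry": 0, "rz": -0.52, "claw": 1}, {"tx": 4, "ty": 0, "tz": -11, "rx": 0, "ry": 0, "rz": -0.52, "claw": 1}, {"tx": 5.5, "ty": -0.1, "tz": -11, "rx": 0, "ry": 0, "rz": -0.52, "claw": 1}, {"tx": 6.5, "ty": -0.1, "tz": -11, "rx": 0, "ry": 0, "rz": -0.52, "claw": 1}, {"tx": 6.5, "ty": -0.1, "tz": -11, "rx": 0, "ry": 0, "rz": -0.52, "claw": 1}, {"tx": 6.5, "ty": -0.1, "tz": -11.7, "rx": 0, "ry": 0, "rz": -0.52, "claw": 1}, {"tx": 6.5, "ty": -0.1, "tz": -12.3, "rx": 0, "ry": 0, "rz": -0.52, "claw": 1}, {"tx": 6.5, "ty": -0.1, "tz": -12.3, "rx": 0, "ry": 0, "rz": -0.52, "claw": 1}, {"tx": 6.5, "ty": -0.1, "tz": -12.3, "rx": 0, "ry": 0, "rz": -0.52, "claw": 1}]'

```text
time_s: 8.0
position: [0.504, -0.288, 0.1426]
tool_rot: [-0.301, 3.127, -0.0]
contact_force: [0.1, 0.6, 3.1]
width: 0.0302
grasp_force: 99.6
```

apply_moves --steps '[{"tx": 0, "ty": 0, "tz": 0, "rx": 0, "ry": 0, "rz": 0, "claw": -0.2}, {"tx": 0, "ty": 0, "tz": 0, "rx": 0, "ry": 0, "rz": 0, "claw": -0.2}, {"tx": 0, "ty": 0, "tz": 0, "rx": 0, "ry": 0, "rz": 0, "claw": -0.2}, {"tx": 0, "ty": 0, "tz": 0, "rx": 0, "ry": 0, "rz": -0.52, "claw": -0.2}, {"tx": 0, "ty": 0, "tz": 0, "rx": 0, "ry": 0, "rz": -0.52, "claw": -0.2}, {"tx": 0, "ty": 0, "tz": 0, "rx": 0, "ry": 0, "rz": -0.52, "claw": -0.2}, {"tx": 0, "ty": 0, "tz": 0, "rx": 0, "ry": 0, "rz": -0.52, "claw": -0.2}, {"tx": 0, "ty": 0, "tz": 0, "rx": 0, "ry": 0, "rz": -0.52, "claw": -0.2}, {"tx": 0, "ty": 0, "tz": 0, "rx": 0, "ry": 0, "rz": -0.52, "claw": 1}, {"tx": 0, "ty": 0, "tz": 0, "rx": 0, "ry": 0, "rz": -0.52, "claw": 1}, {"tx": 0, "ty": 0, "tz": 0, "rx": 0, "ry": 0, "rz": -0.52, "claw": 1}, {"tx": 0, "ty": 0, "tz": 0, "rx": 0, "ry": 0, "rz": -0.52, "claw": 1}, {"tx": 0, "ty": 0, "tz": 0, "rx": 0, "ry": 0, "rz": -0.52, "claw": 1}]' --squeeze 40

```text
time_s: 9.3
position: [0.5045, -0.2881, 0.1424]
tool_rot: [0.512, 3.099, -0.0]
contact_force: [-0.2, -0.8, 0.4]
width: 0.0283
grasp_force: 39.4
```

The 28.3 mm width shows the grip is now across flats, with the blade at tool y minus 60°, or 11° in world. Next I extract it, carry it over the screw and turn it +60°.

apply_moves --steps '[{"tx": 0, "ty": 0, "tz": 0, "rx": 0, "ry": 0, "rz": 0, "claw": 1}, {"tx": 0, "ty": 0, "tz": 0, "rx": 0, "ry": 0, "rz": 0, "claw": 1}, {"tx": 0, "ty": 0, "tz": 0.7, "rx": 0, "ry": 0, "rz": 0, "claw": 1}, {"tx": 0, "ty": 0, "tz": 1.4, "rx": 0, "ry": 0, "rz": 0, "claw": 1}, {"tx": 0, "ty": 0, "tz": 1.4, "rx": 0, "ry": 0, "rz": 0, "claw": 1}, {"tx": -1.5, "ty": 0, "tz": 1.4, "rx": 0, "ry": 0, "rz": 0, "claw": 1}, {"tx": -3, "ty": 0.1, "tz": 1.4, "rx": 0, "ry": 0, "rz": 0, "claw": 1}, {"tx": -4.5, "ty": 0.1, "tz": 1.4, "rx": 0, "ry": 0, "rz": 0, "claw": 1}, {"tx": -6, "ty": 0.1, "tz": 1.4, "rx": 0, "ry": 0, "rz": 0, "claw": 1}, {"tx": -6.5, "ty": 0.1, "tz": 3, "rx": 0, "ry": 0, "rz": 0, "claw": 1}, {"tx": -6.5, "ty": 0.1, "tz": 8, "rx": 0, "ry": 0, "rz": 0, "claw": 1}, {"tx": -6.5, "ty": 0.1, "tz": 12.3, "rx": 0, "ry": 0, "rz": 0, "claw": 1}, {"tx": -6.5, "ty": 0.1, "tz": 12.3, "rx": 0, "ry": 0, "rz": 0, "claw": 1}]' --squeeze 110

```text
time_s: 10.6
position: [0.4421, -0.2891, 0.2719]
tool_rot: [0.511, 3.089, -0.009]
contact_force: [0.5, -0.5, -1.1]
width: 0.027
grasp_force: 108.4
```

apply_moves --steps '[{"tx": 2, "ty": 12, "tz": 0, "rx": 0, "ry": 0, "rz": 0.3, "claw": 1}, {"tx": 2, "ty": 12, "tz": 0, "rx": 0, "ry": 0, "rz": 0.3, "claw": 1}, {"tx": 2, "ty": 12, "tz": 0, "rx": 0, "ry": 0, "rz": 0.3, "claw": 1}, {"tx": 4, "ty": 24, "tz": 0, "rx": 0, "ry": 0, "rz": 0.6, "claw": 1}, {"tx": 4, "ty": 24, "tz": 0, "rx": 0, "ry": 0, "rz": 0.6, "claw": 1}, {"tx": 4, "ty": 24, "tz": 0, "rx": 0, "ry": 0, "rz": 0.6, "claw": 1}, {"tx": 7.1, "ty": 47.4, "tz": 0, "rx": 0, "ry": 0, "rz": 1.05, "claw": 1}, {"tx": 7.1, "ty": 47.4, "tz": 0, "rx": 0, "ry": 0, "rz": 1.05, "claw": 1}, {"tx": 7.1, "ty": 47.4, "tz": 0, "rx": 0, "ry": 0, "rz": 1.05, "claw": 1}, {"tx": 7.1, "ty": 47.4, "tz": 0, "rx": 0, "ry": 0, "rz": 1.05, "claw": 1}, {"tx": 7.1, "ty": 47.4, "tz": 0, "rx": 0, "ry": 0, "rz": 1.05, "claw": 1}, {"tx": 7.1, "ty": 47.4, "tz": 0, "rx": 0, "ry": 0, "rz": 1.05, "claw": 1}, {"tx": 7.1, "ty": 47.4, "tz": -4, "rx": 0, "ry": 0, "rz": 1.05, "claw": 1}, {"tx": 7.1, "ty": 47.4, "tz": -7.5, "rx": 0, "ry": 0, "rz": 1.05, "claw": 1}, {"tx": 7.1, "ty": 47.4, "tz": -7.5, "rx": 0, "ry": 0, "rz": 1.05, "claw": 1}, {"tx": 7.1, "ty": 47.4, "tz": -7.5, "rx": 0, "ry": 0, "rz": 1.05, "claw": 1}]'

```text
time_s: 12.2
position: [0.5096, 0.1862, 0.19]
tool_rot: [1.108, -2.937, -0.0]
contact_force: [0.4, 0.1, -1.4]
width: 0.0275
grasp_force: 109.3
```

Run:
```python
from h import *
t=grab('top','top4');s=grab('side','side4');st=env.sense();print(st['position'],st['tool_rot'],st['width'],st['joint_positions'],st['contact_force'])
print(proj(s,st['position']-[0,0,.119]),proj(s,[.511,.187,.042]),proj(t,st['position']-[0,0,.119]))
def c(im,x,y): return cv2.resize(im[y:y+60,x:x+40,::-1],(400,600),interpolation=cv2.INTER_CUBIC)
cv2.imwrite('pics/m4.png',np.hstack([c(t['image'],196,198),c(s['image'],240,140)]))
```

```text
[0.51189098 0.18686744 0.19240193] [-1.10774269e+00  2.93635423e+00 -6.13129983e-04] 0.02728482331235831 [ 2.33584649e-01  3.26898218e-01 -9.31485517e-02  1.14748822e+00
  2.30413945e-05 -4.87900761e-01] [ 0.10897824  0.22599774 -0.86854498]
[259.84474011 172.15287538] [259.91532785 177.8440312 ] [215.37169931 225.42343118]
```

View pics/m4.png

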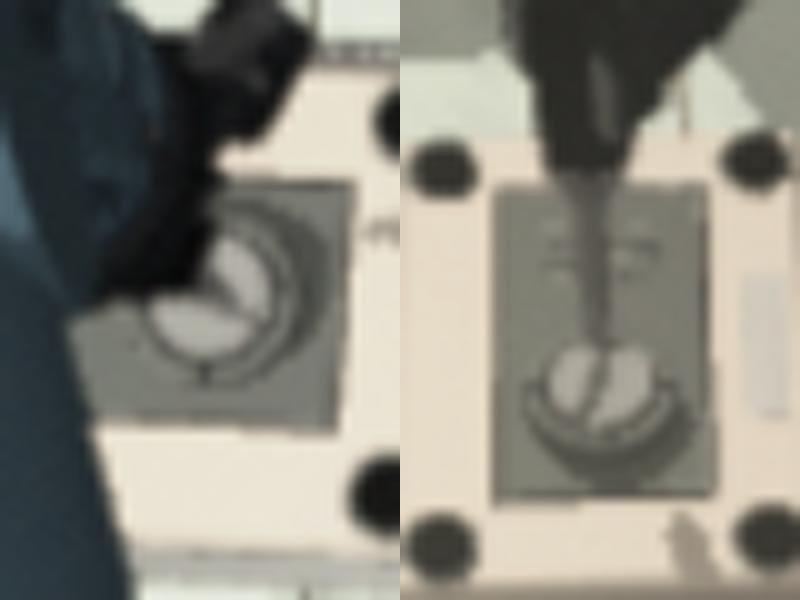

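Both views show the tip about 3 cm above the slot: in the side view the tip is near (259.5,174) and the head near (259.7,178). The slot lies along the blade. I'll measure the column offset numerically.

Run:
```python
from h import *
s=load('side4');I=s['image'].min(2).astype(int)
for v in range(157,187,1): print(v,I[v,250:271])
```

```text
157 [193 193 193 187 135  86  74  69  57  57  73  76 125 178 187 188 189 189
 188 187 188]
158 [153 149 153 151 134 107  84  76  71  68  75  87 114 137 140 140 149 150
 137 135 145]
159 [121 120 121 122 119 112  98  81  75  73  78 102 111 113 114 114 118 118
 113 118 123]
160 [113 115 115 115 115 113 108  90  80  77  87 107 113 112 112 112 111 112
 112 120 120]
161 [114 114 114 114 115 114 113  97  84  80  89 107 113 113 114 112 112 111
 112 120 119]
162 [114 114 114 115 121 124 118  98  85  80  92 108 114 122 118 112 111 110
 111 112 104]
163 [114 114 113 115 117 118 112  98  84  80  84 106 113 114 113 111 113 111
 112 108 100]
164 [113 114 114 114 113 104 106  95  85  80  79 100 104  99  94  94 108 112
 111 109 100]
165 [114 115 115 115 113 110 110  99  86  80  84 114 119 110 104  97 108 111
 111 109 100]
166 [113 115 116 114 106 105 103  92  85  81  83 109 115 112 110 106 110 113
 111 109 101]
167 [114 115 114 114 111 120 121 102  87  80  79 102 100 104 107 109 111 112
 112 109  95]
168 [115 115 116 115 115 118 119 109  90  81  79 104 108 110 110 111 112 111
 112 107  90]
169 [115
[... 929 characters left out ...]
4 153 152 124 109 140 153 155 152 137 101 106  90
 106 109 102]
180 [110 115 103 112  96 112 141 136 105 112 146 155 153 139 107  92 107  85
  87 106 104]
181 [109 114  98 102 104  94 105 106 102 135 148 142 130 106  90 106  96  74
  81 104 115]
182 [110 115 109  88 102 102  95  94 103 127 114 104  96  90 106  98  77  71
  78  92 115]
183 [111 116 113  94  83  93 102 102  98 104  90  86 104 100  92  77  68  75
  81 103 119]
184 [110 116 116 108  86  78  85  87  92  96  91  87  89  80  73  70  74  78
  84 109 120]
185 [110 115 117 116 107  84  74  73  75  77  76  74  72  68  70  75  78  83
 102 112 119]
186 [110 115 117 116 115 106  86  76  75  73  72  72  72  75  75  78  83 102
 111 114 118]
```

Tip and slot columns agree within about 0.2 px (0.5 mm). I'll descend gently.

apply_moves --steps '[{"tx": 0, "ty": 0, "tz": -1.3, "rx": 0, "ry": 0, "rz": 0, "claw": 1}, {"tx": 0, "ty": 0, "tz": -2.6, "rx": 0, "ry": 0, "rz": 0, "claw": 1}, {"tx": 0, "ty": 0, "tz": -2.8, "rx": 0, "ry": 0, "rz": 0, "claw": 1}, {"tx": 0, "ty": 0, "tz": -3.0, "rx": 0, "ry": 0, "rz": 0, "claw": 1}, {"tx": 0, "ty": 0, "tz": -3.2, "rx": 0, "ry": 0, "rz": 0, "claw": 1}, {"tx": 0, "ty": 0, "tz": -3.3, "rx": 0, "ry": 0, "rz": 0, "claw": 1}, {"tx": 0, "ty": 0, "tz": -3.3, "rx": 0, "ry": 0, "rz": 0, "claw": 1}]'

```text
time_s: 13.0
position: [0.5108, 0.1871, 0.1577]
tool_rot: [-1.11, 2.938, -0.0]
contact_force: [0.2, -0.7, -1.6]
width: 0.027
grasp_force: 109.4
```

apply_moves --steps '[{"tx": 0, "ty": 0, "tz": -0.1, "rx": 0, "ry": 0, "rz": 0, "claw": 1}, {"tx": 0, "ty": 0, "tz": -0.2, "rx": 0, "ry": 0, "rz": 0, "claw": 1}, {"tx": 0, "ty": 0, "tz": -0.3, "rx": 0, "ry": 0, "rz": 0, "claw": 1}, {"tx": 0, "ty": 0, "tz": -0.3, "rx": 0, "ry": 0, "rz": 0, "claw": 1}, {"tx": 0, "ty": 0, "tz": -0.3, "rx": 0, "ry": 0, "rz": 0, "claw": 1}]'

```text
time_s: 13.5
position: [0.5109, 0.1872, 0.1553]
tool_rot: [-1.11, 2.938, 0.0]
contact_force: [-2.3, -0.1, 5.2]
width: 0.027
grasp_force: 110.4
```

apply_moves --steps '[{"tx": 0, "ty": 0, "tz": -0.1, "rx": 0, "ry": 0, "rz": 0, "claw": 1}, {"tx": 0, "ty": 0, "tz": -0.2, "rx": 0, "ry": 0, "rz": 0, "claw": 1}, {"tx": 0, "ty": 0, "tz": -0.2, "rx": 0, "ry": 0, "rz": -0.06, "claw": 1}, {"tx": 0, "ty": 0, "tz": -0.2, "rx": 0, "ry": 0, "rz": -0.12, "claw": 1}, {"tx": 0, "ty": 0, "tz": -0.2, "rx": 0, "ry": 0, "rz": -0.18, "claw": 1}, {"tx": 0, "ty": 0, "tz": -0.22, "rx": 0, "ry": 0, "rz": -0.24, "claw": 1}, {"tx": 0, "ty": 0, "tz": -0.24, "rx": 0, "ry": 0, "rz": -0.3, "claw": 1}, {"tx": 0, "ty": 0, "tz": -0.26, "rx": 0, "ry": 0, "rz": -0.36, "claw": 1}, {"tx": 0, "ty": 0, "tz": -0.28, "rx": 0, "ry": 0, "rz": -0.42, "claw": 1}, {"tx": 0, "ty": 0, "tz": -0.3, "rx": 0, "ry": 0, "rz": -0.48, "claw": 1}, {"tx": 0, "ty": 0, "tz": -0.32, "rx": 0, "ry": 0, "rz": -0.54, "claw": 1}, {"tx": 0, "ty": 0, "tz": -0.34, "rx": 0, "ry": 0, "rz": -0.6, "claw": 1}, {"tx": 0, "ty": 0, "tz": -0.34, "rx": 0, "ry": 0, "rz": -0.6, "claw": 1}]'

```text
time_s: 14.8
position: [0.5111, 0.1876, 0.1537]
tool_rot: [-0.191, 3.133, 0.002]
contact_force: [-5.1, -0.6, 16.4]
width: 0.0269
grasp_force: 111.1
```

```bash
python3 -c "
from h import *
s=env.sense();print(s['ft_torque'],s['contact_force'],s['position'])"
```

```text
[-0.12262243  1.50291093  0.07777148] [-5.05578146 -0.55698068 16.39125078] [0.51105488 0.18762033 0.1537489 ]
```

apply_moves --steps '[{"tx": 0, "ty": 0, "tz": -0.03, "rx": 0, "ry": 0, "rz": -0.06, "claw": 1}, {"tx": 0, "ty": 0, "tz": -0.05, "rx": 0, "ry": 0, "rz": -0.12, "claw": 1}, {"tx": 0, "ty": 0, "tz": -0.07, "rx": 0, "ry": 0, "rz": -0.18, "claw": 1}, {"tx": 0, "ty": 0, "tz": -0.09, "rx": 0, "ry": 0, "rz": -0.24, "claw": 1}, {"tx": 0, "ty": 0, "tz": -0.11, "rx": 0, "ry": 0, "rz": -0.3, "claw": 1}, {"tx": 0, "ty": 0, "tz": -0.13, "rx": 0, "ry": 0, "rz": -0.36, "claw": 1}, {"tx": 0, "ty": 0, "tz": -0.15, "rx": 0, "ry": 0, "rz": -0.42, "claw": 1}, {"tx": 0, "ty": 0, "tz": -0.17, "rx": 0, "ry": 0, "rz": -0.48, "claw": 1}, {"tx": 0, "ty": 0, "tz": -0.19, "rx": 0, "ry": 0, "rz": -0.54, "claw": 1}, {"tx": 0, "ty": 0, "tz": -0.21, "rx": 0, "ry": 0, "rz": -0.6, "claw": 1}, {"tx": 0, "ty": 0, "tz": -0.23, "rx": 0, "ry": 0, "rz": -0.66, "claw": 1}, {"tx": 0, "ty": 0, "tz": -0.25, "rx": 0, "ry": 0, "rz": -0.72, "claw": 1}, {"tx": 0, "ty": 0, "tz": -0.25, "rx": 0, "ry": 0, "rz": -0.72, "claw": 1}]'

```text
time_s: 16.1
position: [0.5104, 0.1875, 0.1513]
tool_rot: [0.925, 3.001, 0.003]
contact_force: [-6.6, -0.4, 18.8]
width: 0.0275
grasp_force: 111.4
```

```bash
python3 -c "
from h import *
s=env.sense();print(s['ft_torque'],s['contact_force'],s['position'],s['joint_positions'])"
```

```text
[-0.20940355  2.03885559  0.08104068] [-6.60913018 -0.39072505 18.76340806] [0.51042702 0.18753725 0.15130583] [ 0.23482507  0.34868429 -0.17141445  1.0486799   0.00105499  0.83304292]
```

apply_moves --steps '[{"tx": 0, "ty": 0, "tz": -0.02, "rx": 0, "ry": 0, "rz": -0.05, "claw": 1}, {"tx": 0, "ty": 0, "tz": -0.04, "rx": 0, "ry": 0, "rz": -0.1, "claw": 1}, {"tx": 0, "ty": 0, "tz": -0.05, "rx": 0, "ry": 0, "rz": -0.15, "claw": 1}, {"tx": 0, "ty": 0, "tz": -0.06, "rx": 0, "ry": 0, "rz": -0.2, "claw": 1}, {"tx": 0, "ty": 0, "tz": -0.07, "rx": 0, "ry": 0, "rz": -0.25, "claw": 1}, {"tx": 0, "ty": 0, "tz": -0.07, "rx": 0, "ry": 0, "rz": -0.25, "claw": 1}]'

```text
time_s: 16.7
position: [0.5102, 0.1877, 0.1506]
tool_rot: [1.292, 2.863, 0.003]
contact_force: [-7.1, -0.1, 19.3]
width: 0.0269
grasp_force: 111.5
```

```bash
python3 -c "
from h import *
s=env.sense();print(s['ft_torque'],s['contact_force'],s['position'],s['joint_positions'])
d=grab('side','side5')['image'];t=grab('top','top5')['image']
def c(im,x,y): return cv2.resize(im[y:y+60,x:x+40,::-1],(400,600),interpolation=cv2.INTER_CUBIC)
cv2.imwrite('pics/m5.png',np.hstack([c(t,196,198),c(d,240,140)]))"
```

```text
[-0.05036389  2.19079325  0.14969589] [-7.07966812 -0.08530471 19.25734138] [0.5102056  0.18769087 0.15064502] [ 0.2349824   0.34900466 -0.17273713  1.04728164  0.00142829  1.08266216]
```

View pics/m5.png

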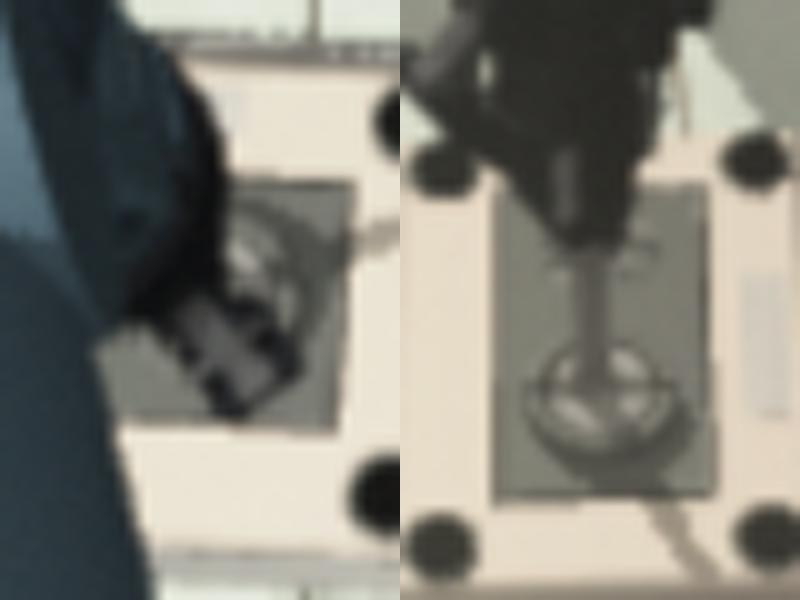

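The driver is seated. In the side crop the slot now runs nearly sideways, leaving the blade towards (655,385) at the tick. Torque has reached 0.15, so I continue to the stop.

apply_moves --steps '[{"tx": 0, "ty": 0, "tz": -0.01, "rx": 0, "ry": 0, "rz": -0.04, "claw": 1}, {"tx": 0, "ty": 0, "tz": -0.02, "rx": 0, "ry": 0, "rz": -0.08, "claw": 1}, {"tx": 0, "ty": 0, "tz": -0.02, "rx": 0, "ry": 0, "rz": -0.12, "claw": 1}, {"tx": 0, "ty": 0, "tz": -0.02, "rx": 0, "ry": 0, "rz": -0.12, "claw": 1}]'

```text
time_s: 17.2
position: [0.5101, 0.1876, 0.1506]
tool_rot: [1.46, 2.781, 0.003]
contact_force: [-7.9, -0.5, 20.4]
width: 0.0269
grasp_force: 111.3
```

```bash
python3 -c "
from h import *
s=env.sense();print(s['ft_torque'],s['contact_force'],s['position'],s['joint_positions'])"
```

```text
[-0.23211983  2.28442607  0.45675396] [-7.85865188 -0.5244136  20.35170374] [0.51012911 0.18758776 0.15060605] [ 2.35042680e-01  3.48930176e-01 -1.72951074e-01  1.04723548e+00
  1.05814534e-03  1.20184530e+00]
```

Torque rose to 0.46 N m with no more sinking, so the screw is at its stop. One more nudge, then unwind within the slot play and lift.

apply_moves --steps '[{"tx": 0, "ty": 0, "tz": 0, "rx": 0, "ry": 0, "rz": -0.05, "claw": 1}, {"tx": 0, "ty": 0, "tz": 0, "rx": 0, "ry": 0, "rz": -0.05, "claw": 1}, {"tx": 0, "ty": 0, "tz": 0, "rx": 0, "ry": 0, "rz": 0.05, "claw": 1}, {"tx": 0, "ty": 0, "tz": 0.1, "rx": 0, "ry": 0, "rz": 0.15, "claw": 1}, {"tx": 0, "ty": 0, "tz": 0.4, "rx": 0, "ry": 0, "rz": 0.2, "claw": 1}, {"tx": 0, "ty": 0, "tz": 0.8, "rx": 0, "ry": 0, "rz": 0.2, "claw": 1}, {"tx": 0, "ty": 0, "tz": 1.5, "rx": 0, "ry": 0, "rz": 0.2, "claw": 1}, {"tx": 0, "ty": 0, "tz": 3, "rx": 0, "ry": 0, "rz": 0.2, "claw": 1}, {"tx": 0, "ty": 0, "tz": 7, "rx": 0, "ry": 0, "rz": 0.2, "claw": 1}, {"tx": 0, "ty": 0, "tz": 11.8, "rx": 0, "ry": 0, "rz": 0.3, "claw": 1}, {"tx": 0, "ty": -5, "tz": 11.8, "rx": 0, "ry": 0, "rz": 0.4, "claw": 1}, {"tx": 0, "ty": -10, "tz": 11.8, "rx": 0, "ry": 0, "rz": 0.5, "claw": 1}, {"tx": -2, "ty": -14, "tz": 11.8, "rx": 0, "ry": 0, "rz": 0.65, "claw": 1}, {"tx": -4, "ty": -18, "tz": 11.8, "rx": 0, "ry": 0, "rz": 0.65, "claw": 1}, {"tx": -4, "ty": -18, "tz": 11.8, "rx": 0, "ry": 0, "rz": 0.65, "claw": 1}]'

```text
time_s: 18.7
position: [0.4682, 0.0028, 0.2658]
tool_rot: [-0.509, -3.099, 0.005]
contact_force: [0.5, 0.1, -1.5]
width: 0.0276
grasp_force: 109.7
```

Run:
```python
from h import *
s=env.sense();print(s['position'],s['tool_rot'],s['width'],s['contact_force'])
d=grab('side','side6')['image'];t=grab('top','top6')['image']
def c(im,x,y): return cv2.resize(im[y:y+60,x:x+40,::-1],(400,600),interpolation=cv2.INTER_CUBIC)
cv2.imwrite('pics/m6.png',np.hstack([c(t,196,198),c(d,240,140)]))
```

```text
[0.46816278 0.0027685  0.26575939] [-0.50865315 -3.09872982  0.00464848] 0.027557120724127162 [ 0.52713269  0.13819929 -1.50092738]
```

View pics/m6.png

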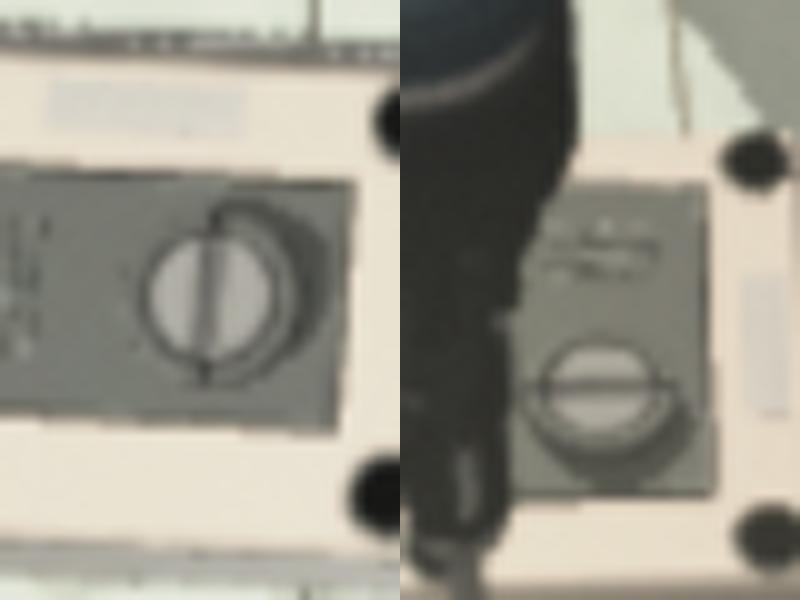

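The slot lines up with the ticks: they are at (205,215) and (205,375) in the top crop, and the slot is horizontal in the side crop. The screw is locked. Now back to the front of the stand.

apply_moves --steps '[{"tx": -1, "ty": -5, "tz": 0, "rx": 0, "ry": 0, "rz": 0, "claw": 1}, {"tx": -2, "ty": -10, "tz": 0, "rx": 0, "ry": 0, "rz": 0, "claw": 1}, {"tx": -3.1, "ty": -15, "tz": 0, "rx": 0, "ry": 0, "rz": 0, "claw": 1}, {"tx": -3.1, "ty": -20, "tz": 0, "rx": 0, "ry": 0, "rz": 0, "claw": 1}, {"tx": -3.1, "ty": -25, "tz": 0, "rx": 0, "ry": 0, "rz": 0, "claw": 1}, {"tx": -3.1, "ty": -29.4, "tz": 0, "rx": 0, "ry": 0, "rz": 0, "claw": 1}, {"tx": -3.1, "ty": -29.4, "tz": 0, "rx": 0, "ry": 0, "rz": 0, "claw": 1}, {"tx": -3.1, "ty": -29.4, "tz": 0, "rx": 0, "ry": 0, "rz": 0, "claw": 1}, {"tx": -3.1, "ty": -29.4, "tz": 0, "rx": 0, "ry": 0, "rz": 0, "claw": 1}, {"tx": -3.1, "ty": -29.4, "tz": 0, "rx": 0, "ry": 0, "rz": 0, "claw": 1}, {"tx": -3.1, "ty": -29.4, "tz": 0, "rx": 0, "ry": 0, "rz": 0, "claw": 1}]'

```text
time_s: 19.9
position: [0.4399, -0.2856, 0.2658]
tool_rot: [0.494, 3.102, 0.0]
contact_force: [1.0, -0.3, -1.2]
width: 0.0273
grasp_force: 110.1
```

apply_moves --steps '[{"tx": 0, "ty": -0.1, "tz": -4, "rx": 0, "ry": 0, "rz": 0, "claw": 1}, {"tx": 0, "ty": -0.1, "tz": -8, "rx": 0, "ry": 0, "rz": 0, "claw": 1}, {"tx": 0, "ty": -0.1, "tz": -10.9, "rx": 0, "ry": 0, "rz": 0, "claw": 1}, {"tx": 0, "ty": -0.1, "tz": -10.9, "rx": 0, "ry": 0, "rz": 0, "claw": 1}, {"tx": 1.5, "ty": -0.1, "tz": -10.9, "rx": 0, "ry": 0, "rz": 0, "claw": 1}, {"tx": 3, "ty": -0.1, "tz": -10.9, "rx": 0, "ry": 0, "rz": 0, "claw": 1}, {"tx": 4.5, "ty": -0.2, "tz": -10.9, "rx": 0, "ry": 0, "rz": 0, "claw": 1}, {"tx": 6, "ty": -0.2, "tz": -10.9, "rx": 0, "ry": 0, "rz": 0, "claw": 1}, {"tx": 6.5, "ty": -0.2, "tz": -10.9, "rx": 0, "ry": 0, "rz": 0, "claw": 1}, {"tx": 6.5, "ty": -0.2, "tz": -10.9, "rx": 0, "ry": 0, "rz": 0, "claw": 1}, {"tx": 6.5, "ty": -0.2, "tz": -10.9, "rx": 0, "ry": 0, "rz": 0, "claw": 1}]'

```text
time_s: 21.0
position: [0.5043, -0.2889, 0.1573]
tool_rot: [0.497, 3.102, -0.001]
contact_force: [-0.3, -0.2, -1.9]
width: 0.0274
grasp_force: 110.1
```

apply_moves --steps '[{"tx": 0, "ty": 0, "tz": -0.5, "rx": 0, "ry": 0, "rz": 0, "claw": 1}, {"tx": 0, "ty": 0, "tz": -1, "rx": 0, "ry": 0, "rz": 0, "claw": 1}, {"tx": 0, "ty": 0, "tz": -1.3, "rx": 0, "ry": 0, "rz": 0, "claw": 1}, {"tx": 0, "ty": 0, "tz": -1.4, "rx": 0, "ry": 0, "rz": 0, "claw": 1}, {"tx": 0, "ty": 0, "tz": -1.4, "rx": 0, "ry": 0, "rz": 0, "claw": 1}, {"tx": 0, "ty": 0, "tz": -1.4, "rx": 0, "ry": 0, "rz": 0, "claw": 1}]'

```text
time_s: 21.6
position: [0.5044, -0.289, 0.1426]
tool_rot: [0.497, 3.102, 0.0]
contact_force: [-0.8, -0.2, 1.4]
width: 0.0273
grasp_force: 110.8
```

It is at the seated height and lightly loaded. I'll press slightly, ease the grip to settle, then open.

apply_moves --steps '[{"tx": 0, "ty": 0, "tz": -0.05, "rx": 0, "ry": 0, "rz": 0, "claw": 1}, {"tx": 0, "ty": 0, "tz": -0.05, "rx": 0, "ry": 0, "rz": 0, "claw": 1}, {"tx": 0, "ty": 0, "tz": 0, "rx": 0, "ry": 0, "rz": 0, "claw": 1}, {"tx": 0, "ty": 0, "tz": 0, "rx": 0, "ry": 0, "rz": 0, "claw": 1}, {"tx": 0, "ty": 0, "tz": 0, "rx": 0, "ry": 0, "rz": 0, "claw": 1}, {"tx": 0, "ty": 0, "tz": 0, "rx": 0, "ry": 0, "rz": 0, "claw": 1}, {"tx": 0, "ty": 0, "tz": 0, "rx": 0, "ry": 0, "rz": 0, "claw": 1}]' --squeeze 20

```text
time_s: 22.3
position: [0.5046, -0.289, 0.1426]
tool_rot: [0.497, 3.102, -0.0]
contact_force: [-1.0, 0.6, 3.0]
width: 0.0276
grasp_force: 110.7
```

apply_moves --steps '[{"tx": 0, "ty": 0, "tz": 0, "rx": 0, "ry": 0, "rz": 0, "claw": 0.1}, {"tx": 0, "ty": 0, "tz": 0, "rx": 0, "ry": 0, "rz": 0, "claw": -0.2}, {"tx": 0, "ty": 0, "tz": 0, "rx": 0, "ry": 0, "rz": 0, "claw": -0.6}, {"tx": 0, "ty": 0, "tz": 0, "rx": 0, "ry": 0, "rz": 0, "claw": -1}, {"tx": 0, "ty": 0, "tz": 0, "rx": 0, "ry": 0, "rz": 0, "claw": -1}, {"tx": 0, "ty": 0, "tz": 0, "rx": 0, "ry": 0, "rz": 0, "claw": -1}, {"tx": 0, "ty": 0, "tz": 0, "rx": 0, "ry": 0, "rz": 0, "claw": -1}, {"tx": 0, "ty": 0, "tz": 3, "rx": 0, "ry": 0, "rz": 0, "claw": -1}, {"tx": 0, "ty": 0, "tz": 7, "rx": 0, "ry": 0, "rz": 0, "claw": -1}, {"tx": 0, "ty": 0, "tz": 12, "rx": 0, "ry": 0, "rz": 0, "claw": -1}, {"tx": -5, "ty": 0, "tz": 14, "rx": 0, "ry": 0, "rz": 0, "claw": -1}, {"tx": -8, "ty": 4, "tz": 14, "rx": 0, "ry": 0, "rz": 0, "claw": -1}, {"tx": -10, "ty": 8, "tz": 14, "rx": 0, "ry": 0, "rz": 0, "claw": -1}, {"tx": -10, "ty": 13, "tz": 14, "rx": 0, "ry": 0, "rz": 0, "claw": -1}, {"tx": -10, "ty": 18, "tz": 14, "rx": 0, "ry": 0, "rz": 0, "claw": -1}, {"tx": -10, "ty": 22, "tz": 14, "rx": 0, "ry": 0, "rz": 0, "claw": -1}, {"tx": -10, "ty": 22, "tz": 14, "rx": 0, "ry": 0, "rz": 0, "claw": -1}, {"tx": -10, "ty": 22, "tz": 14, "rx": 0, "ry": 0, "rz": 0, "claw": -1}]'

```text
time_s: 24.1
position: [0.4046, -0.0685, 0.2828]
tool_rot: [0.493, 3.102, -0.001]
contact_force: [0.2, -0.3, -0.1]
width: 0.0851
grasp_force: 0.0
```

Run:
```python
from h import *
d=grab('side','side7')['image'];t=grab('top','top7')['image']
def c(im,x,y): return cv2.resize(im[y:y+60,x:x+40,::-1],(400,600),interpolation=cv2.INTER_CUBIC)
cv2.imwrite('pics/m7.png',np.hstack([c(t,370,190),c(d,245,270)]))
for n,(x0,y0,x1,y1),th in (('top7',(375,208,405,240),50),('side7',(255,290,285,320),70)):
    d=load(n);k=(d['image'].max(2)[y0:y1,x0:x1]<th).astype(np.uint8);N,L,S,C=cv2.connectedComponentsWithStats(k);i=1+S[1:,4].argmax()
    print(n,C[i]+[x0,y0],S[i],onz(d,C[i]+[x0,y0],.162))
```

```text
top7 [390.96932515 223.74846626] [  8   9  17  14 163] [ 0.50489853 -0.28973834  0.162     ]
side7 [268.42268041 305.16494845] [  8   6  12  20 194] [ 0.50355373 -0.28969791  0.162     ]
```

View pics/m7.png

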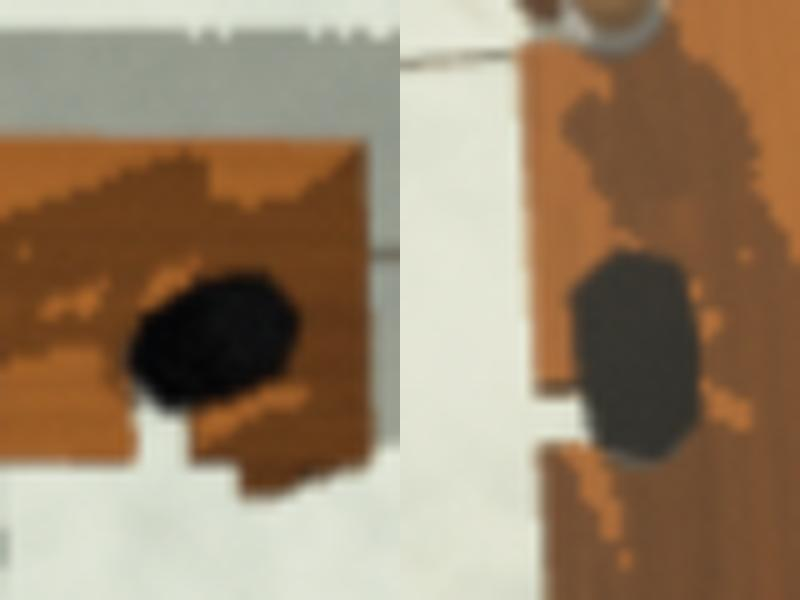

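The driver stands upright in its own seat, with the handle at (391,224) in the top view and (268,305) in the side view. It is at the original height, within the seat's clearance, and the arm is clear. I'm handing the job in.

```bash
python3 -c "
from workcell import job
print(job.finish_job())"
```

```text
the job is handed in; nothing more can be done
None
```

The screw is turned clockwise to its stop with the slot in line with the ticks, the screwdriver is back in its own seat, and the job was handed in at about 24 s; the hand-in returned no verdict.

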